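# Set a bevel with a saddle angle gauge on a crowned joist offcut

### The job

Set the crown-topped joist offcut down flat on the marking board, between the stops of its two end pockets with the crown up, and let go of it. Then take the saddle angle gauge by its rubber grip, set it astride the crown with one cheek on either side, and rock it over until its swinging needle comes to rest on the black index mark of the dial ring. Finish holding it there, sole down on the crown and still, so that I can scribe the bevel along its cheek; leave the other things on the bench alone.

Things in the scene. Friction and masses are not known exactly. Their poses are not given: they have to be found in the camera images.
- offcut: loose pale timber joist offcut, 45 mm thick (x), 160 mm long (y), about 0.26 kg; flat underside, top edge crowned along its length: an arc of 160 mm radius, 70 mm high at mid-length, 48.6 mm at the ends, straight across the thickness. Origin: centre of the underside, z up. Grip it across the 45 mm at mid-length. (The bystander block is flat-topped.)
- crown_axis (a point): centre of the crown's arc, 90 mm below the offcut's origin (160 mm below the crest), axes as the offcut's; not visible
- crest (a point): mid-point of the offcut's crown, its highest point, 70 mm above the offcut's origin
- board: marking-out board fixed to the bench: plywood base 110 (x) x 232 (y) x 12 mm, a dark U-shaped wooden pocket at each end. Origin: centre of its underside, z up. The offcut lies on the base, its length along y: 172 mm between the end walls; pockets 55 mm wide in x, side walls only from 60 to 86 mm either side of the centre; walls 14 mm thick, tops 34 mm above the origin.
- gauge: loose saddle angle gauge, 0.37 kg. Origin: middle of its sole (120 x 52 mm, flat); dial looks to -x, y along the sole, z up. Two cheeks, 90 mm long, 3 mm thick, 52 mm apart, reach 16 mm below the sole; it stands on them at first. Grey dial housing 92 mm across, centre 56 mm above the sole; on top a black rubber grip 24 mm thick (x; grip here), 52 mm wide (y), 104 to 140 mm above the sole.
- needle (a joint): rad; the gauge's pendulum needle from the dial's zero (gauge z). It swings freely, tip always straight up, and settles in about 1 s. Positive: right-handed about the gauge's +x, clockwise when looking at the dial. Leaning the gauge counter-clockwise (right-handed by -a about its x, top toward its +y) makes it read +a.
- mark_ring (a joint): rad; the index mark on the dial ring from the dial's zero, counted as for the needle; 0.14 to 0.27, to the right of zero when looking at the dial. Locked by the brass side screw; not to be turned. Needle on mark: both joints read the same.
- mark (a point): inner end of the black index mark on the dial ring, 34 mm from the dial centre, 15 mm in front (-x) of the gauge's mid-plane; its z points from the dial centre to the mark. The mark is 3.8 mm (6 degrees) wide.
- needle_tip (a point): tip of the dark steel needle, 32 mm from the dial centre; its z points from the pivot to the tip
- tape_measure: bystander: yellow pocket tape measure, 35 x 74 x 63 mm, standing out on the bench in front of the caliper (not the one by the wall); origin under its centre.
- wood_block: bystander: flat-topped planed pine block, 45 x 200 x 60 mm; origin under its centre.
- screwdriver: bystander: screwdriver with a yellow handle, 195 mm long, lying on the bench; origin under its centre.
Not all that is in view belongs to the job. Leave any red look-alike of the offcut alone.

How it is judged:
On the way, in this order (a step that is already met when the one before it is completed fails the run):
1. the offcut lies flat on the board within both end pockets, crown up, and is let go (x of offcut in the frame of board between -0.008 and 0.008 m and y of offcut in the frame of board between -0.009 and 0.009 m and z of offcut in the frame of board between 0.009 and 0.0145 m and angle between offcut's own z axis and vertical below 0.04 rad and angle between the y axis of offcut and the y axis of board, either way round below 0.15 rad and contact force between the fingers and offcut below 0.2 N and linear speed of offcut below 0.02 m/s), for 0.2 s.
2. the gauge, held by the gripper, sits astride the crown with its sole on it (z of crown_axis in the frame of gauge between -0.1625 and -0.1575 m and y of crown_axis in the frame of gauge between -0.058 and 0.058 m and x of crest in the frame of gauge between -0.01 and 0.01 m and contact force between gauge and offcut above 0.5 N and contact force between the fingers and gauge above 2 N), for 0.1 s.
At the end, for the whole second after the job is handed in: offcut still flat in both pockets; gauge gripped (over 2 N), astride the crown, its sole bearing on it (over 0.5 N, gap at most 2.5 mm, contact within the 120 mm sole); needle at rest within 3 degrees of the index mark; gauge still (under 10 mm/s) (all of step 2 and x of offcut in the frame of board between -0.008 and 0.008 m and y of offcut in the frame of board between -0.009 and 0.009 m and z of offcut in the frame of board between 0.009 and 0.0145 m and angle between offcut's own z axis and vertical below 0.04 rad and angle between the y axis of offcut and the y axis of board, either way round below 0.15 rad and angle between the z axis of needle_tip and the z axis of mark, either way round below 0.052 rad and velocity of joint needle between -0.15 and 0.15 rad/s and linear speed of gauge below 0.01 m/s and angle between gauge's own z axis and vertical above 0.07 rad); the arm keeps its last pose, push and grip.
It fails at once if a bystander (tape measure, flat block or screwdriver) was shifted more than 20 mm (distance of any of tape_measure, wood_block, screwdriver from where it was at the start of the episode above 0.02 m).
It also fails if it takes over 51 s, if anything falls off the work surface, if the arm or the gripper's body presses on something with over 40 N, if the wrist force passes 120 N, or if a joint passes its speed limit or range.

### The arm

A 6-joint arm with a two-finger parallel gripper is mounted at the origin on a cart in front of the work surface, level with it; the furniture and walls round the work are solid. World frame = base frame: x ahead of the robot, y to its left, z up, the work surface at z = 0. Lengths are in m, angles in rad, forces in N, time in s.
With the tool pointing down it reaches from about 0.3 to 0.775 m from the base axis. Payload 14.6 kg.
Tool frame: the origin (TCP) lies at the very end of the fingers, on their centre line; the grasp point (between the pads) lies 19 mm behind it; z points along the fingers, y is the line along which they close (so a half turn about z gives the same grasp; the last joint's range is limited). The gripper opens to 94 mm and grips with 3 to 60 N. Pads are 16 mm wide; open, the fingers measure 119 mm over their backs; the gripper's body (75 mm by 177 mm) begins 78 mm behind the grasp point.
Start: joints at [-1.223, 0.3, 1.521, -0, 1.321, -0.067], TCP at [0.222, -0.503, 0.205] pointing down, gripper open.
Joint ranges: [-3.03, 3.03], [-0.79, 2.21], [0.23, 2.52], [-1.04, 4.18], [0, 3.07], [-2.55, 2.55]. Speed limits (rad/s): [2.22, 2.22, 2.57, 3.14, 3.14, 3.14].

### API

Orientations are given as [roll, pitch, yaw] about the fixed x, y, z axes, in that order (R = Rz(yaw) Ry(pitch) Rx(roll)).
In Python, from station import ctrl, cams gives the robot as it stands. The module is installed in compiled form; this text tells all that it offers.
- The arm moves only by the tool arm_command, never from a script. Its argument "plan" is a list that holds one entry, the list of rows, each a list of 7 numbers: the shift along the tool's x, y, z in shares of 0.8 m (1.0 is 0.8 m), then the turn, a rotation vector about the tool's x, y, z in shares of pi rad (1.0 is pi rad), then the closure, from -1 (fully open) to 1 (shut). A call has 1 to 12 rows; each row is the pose to reach, as a shift and turn from the pose commanded when the call began, along the tool's axes at that moment; what a row does not reach only later rows make up. A row lasts 1/10 s, in which the tool goes at most 50 mm and 8.59 degrees, less where a joint would pass 70% of its speed; a pose out of reach is approached as far as the arm can. Shift and turn numbers lie between -1 and 1, and a call with a number outside is refused. A call with a gripper value outside its range is refused whole. The fingers move at their own pace and stop on an object; "squeeze" is the grip in N (left out, the last holds). Time passes only in rows, so rows that repeat a pose let the fingers close. It gives the time, the measured TCP pose, the force, the opening and the grip force at its end, in the units of the state.
- ctrl.get_obs(): the state, without advancing time (a new reading comes with each control period).
- cams.camera(name): name is "scene" or "side" or "wrist"; returns (picture, depth): 384x512x3 uint8, blue, green, red; 384x512 float32, m along the optical axis (not along the pixel's ray), 0 where there is no reading.
- cams.camera_info(name): a dict with "fx", "fy", "cx", "cy" (pixels), "dist_coeffs" ([k1, k2, p1, p2, k3] as OpenCV has them; the pictures are not rectified), "world_to_cam" (4x4, takes a point from world to camera coordinates). Camera axes: x right, y down, z forward; pixel columns grow to the right and rows downward; lengths in m; the calibration is good to about 2 mm. A picture is of the moment at which its call begins: read the wrist's pose just before it. camera_info takes no time and is no camera call; for the wrist camera it gives the pose at the moment of the call.
- ctrl.hand_in(): hands the job in; it is judged then, once.
The state is a dict: "time_s": time; "qpos": joint angles; "joint_vel": joint speeds; "tau": joint torques, N m; "ee_pos": TCP position; "eef_rot": TCP orientation; "force": force on the tool from outside, world axes, zero at the start; "moment": the same for the moment, N m; "grip_width": finger opening in m; "grip_force": force on a finger pad.
Only numpy, scipy, OpenCV 4.12 (cv2) and the standard library are available. Lean on these libraries where they do the work, as an engineer would, in place of code of your own. Each camera call takes 0.05 s, during which the arm holds its last target. There are 200 camera calls.

## Working session

There is one attempt and no reset: what is moved stays moved. The work goes in short steps, Python scripts to look and compute and a tool call to move; the robot and the scene stay as the last step left them, time stands still between calls to the robot, and variables do not carry over. Pictures are saved under pics/ and viewed, at most 10 in all, crops included, and the job is handed in when it is done.

Besides the shell and the picture viewer there is one more tool, called after "Call:" in YAML: its name, and indented under it one key for each argument. arm_command: Moves the arm, as the interface text tells. Its arguments: {"type":"object","properties":{"plan":{"type":"array"},"squeeze":{"type":"number"}},"required":["plan"]}

```bash
mkdir -p pics && cat > h.py <<'E'
import numpy as np, cv2
from station import ctrl, cams
from scipy.spatial.transform import Rotation as R
def grab(name):
    i=cams.camera_info(name); p,d=cams.camera(name); return p,d,i
def cloud(d,i):
    h,w=d.shape; K=np.array([[i['fx'],0,i['cx']],[0,i['fy'],i['cy']],[0,0,1.]])
    uv=np.stack(np.meshgrid(np.arange(w),np.arange(h)),-1).reshape(-1,1,2).astype(np.float64)
    n=cv2.undistortPoints(uv,K,np.array(i['dist_coeffs'],float)).reshape(h,w,2)
    c=np.dstack([n*d[...,None],d]); T=np.linalg.inv(np.array(i['world_to_cam']))
    P=c@T[:3,:3].T+T[:3,3]; P[d<=0]=np.nan; return P
def rel(pos,rpy):
    "shift mm and rotvec in current tool axes to world target"
    o=ctrl.get_obs(); R0=R.from_euler('xyz',o['eef_rot']); 
    return R0.inv().apply(np.array(pos)-o['ee_pos'])*1000,(R0.inv()*R.from_euler('xyz',rpy)).as_rotvec()
E
python3 - <<'E'
from h import *
for n in('scene','side'):
    p,d,i=grab(n); cv2.imwrite(f'pics/{n}0.png',p); np.savez(f'{n}0.npz',p=p,P=cloud(d,i))
    T=np.linalg.inv(np.array(i['world_to_cam']));print(n,T[:3,3].round(3),T[:3,2].round(2))
o=ctrl.get_obs();print({k:np.round(v,3) for k,v in o.items()})
E
```

```text
scene [0.123 0.916 0.792] [ 0.35 -0.71 -0.61]
side [0.027 0.895 0.542] [ 0.5  -0.74 -0.46]
{'time_s': np.float64(0.1), 'qpos': array([-1.223,  0.3  ,  1.522, -0.   ,  1.321, -0.067]), 'joint_vel': array([-0.001, -0.004, -0.001, -0.001,  0.   , -0.   ]), 'tau': array([ 1.0000e-03, -5.3265e+01, -3.5329e+01,  7.1000e-02,  2.3000e-02,
       -0.0000e+00]), 'ee_pos': array([ 0.222, -0.503,  0.205]), 'eef_rot': array([-3.141, -0.   ,  0.415]), 'force': array([-0.618,  0.47 ,  0.224]), 'moment': array([-0.021, -0.012,  0.009]), 'grip_force': np.float64(0.0), 'grip_width': np.float64(0.094)}
```

View pics/scene0.png

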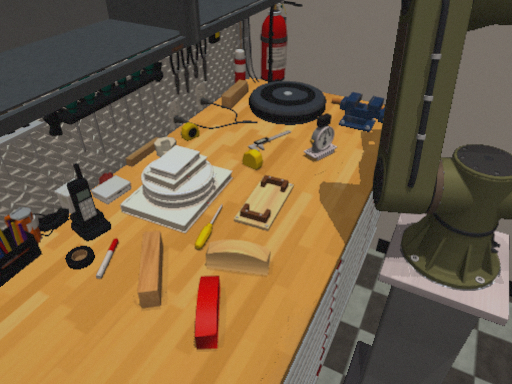

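View pics/side0.png

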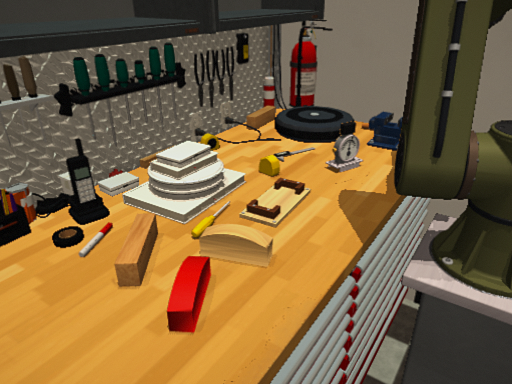

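The scene view shows the offcut at about (238,257), the board at (265,202), the gauge at (322,138) with its dial facing the camera, the yellow tape at (253,159), the screwdriver at (208,228), the flat block at (150,268) and the red look-alike at (207,312). The side view agrees.

```bash
python3 - <<'E'
from h import *
boxes={'scene':dict(off=(195,230,280,280),board=(230,170,300,230),gauge=(300,108,340,165),tape=(238,145,268,170),caliper=(245,125,295,152),white=(120,140,235,225),driver=(190,200,225,252)),
'side':dict(off=(195,220,280,268),board=(235,172,315,226),gauge=(325,130,365,175),tape=(255,150,283,178))}
for n in boxes:
    f=np.load(n+'0.npz');P=f['P']
    for k,(a,b,c,d) in boxes[n].items():
        q=P[b:d,a:c].reshape(-1,3); q=q[np.isfinite(q[:,0])]
        hi=q[(q[:,2]>0.006)]
        lo={'off':.047,'board':.026,'gauge':.02}.get(k,.006)
        t=hi[hi[:,2]>lo]
        r=cv2.minAreaRect((t[:,:2]*1000).astype(np.float32))
        print(n,k,len(t),'zmax',t[:,2].max().round(4),'rect',np.round(r[0],1),np.round(r[1],1),round(r[2],1),'min/max',t.min(0).round(3),t.max(0).round(3))
        z0=q[abs(q[:,2])<.006]; print('   bench z med',np.median(z0[:,2]).round(4) if len(z0) else None)
E
```

```text
scene off 1179 zmax 0.0757 rect [471.4 341.9] [160.8 133.3] 19.7 min/max [0.403 0.257 0.047] [0.566 0.429 0.076]
   bench z med 0.002
scene board 397 zmax 0.0404 rect [594.4  44.2] [201.2 206.2] 4.3 min/max [ 0.487 -0.065  0.026] [0.701 0.144 0.04 ]
   bench z med 0.0021
scene gauge 1081 zmax 0.1603 rect [ 540.9 -426.4] [123.3 364.5] 27.0 min/max [ 0.435 -0.615  0.02 ] [ 0.639 -0.252  0.16 ]
   bench z med 0.0022
scene tape 373 zmax 0.0678 rect [ 691.6 -172.2] [103.4 165.1] 25.2 min/max [ 0.633 -0.262  0.006] [ 0.772 -0.106  0.068]
   bench z med 0.0024
scene caliper 238 zmax 0.0678 rect [ 676.4 -268.4] [186.1 292.1] 19.5 min/max [ 0.619 -0.41   0.006] [ 0.809 -0.115  0.068]
   bench z med 0.0024
scene white 6636 zmax 0.1434 rect [859.8  72.3] [398.2 515.7] 29.7 min/max [ 0.581 -0.225  0.006] [1.082 0.325 0.143]
   bench z med 0.0025
scene driver 747 zmax 0.0701 rect [625.  239.4] [ 96.3 283.7] 33.1 min/max [0.509 0.113 0.006] [0.721 0.341 0.07 ]
   bench z med 0.0021
side off 1319 zmax 0.073 rect [466.6 361.5] [161.4 170.2] 19.5 min/max [0.405 0.259 0.047] [0.566 0.453 0.073]
   bench z med 0.0003
side board 451 zmax 0.0714 rect [532.2  74.4] [203.  390.6] 37.0 min/max [ 0.486 -0.065  0.026] [0.728 0.29  0.071]
   bench z med 0.0002
side gauge 1001 zmax 0.1388 rect [ 546.  -379.2] [131.3 269.7] 42.1 min/max [ 0.436 -0.523  0.02 ] [ 0.632 -0.249  0.139]
   bench z med 0.0001
side tape 389 zmax 0.0636 rect [ 700.3 -184.7] [ 72.4 205.5] 26.0 min/max [ 0.635 -0.289  0.006] [ 0.737 -0.099  0.064]
   bench z med 0.0003
```

```bash
cat >> h.py <<'E'
def clean(P,tol=.012):
    z=P[...,2]; g=cv2.morphologyEx(np.nan_to_num(z).astype(np.float32),cv2.MORPH_GRADIENT,np.ones((3,3)))
    Q=P.copy(); Q[g>tol]=np.nan; return Q
def top(P,box,zl,zh,tol=.012):
    a,b,c,d=box; m=np.zeros(P.shape[:2],np.uint8); Q=clean(P,tol); z=np.nan_to_num(Q[...,2],nan=-9)
    m[b:d,a:c]=((z>zl)&(z<zh))[b:d,a:c]
    n,l,s,_=cv2.connectedComponentsWithStats(m); 
    k=1+np.argmax(s[1:,4]); return Q[l==k]
def rect(q):
    r=cv2.minAreaRect((q[:,:2]*1000).astype(np.float32)); return np.round(r[0],1),np.round(r[1],1),round(r[2],1)
E
python3 - <<'E'
from h import *
for n,bs in {'scene':dict(off=((195,230,280,280),.045,.08),board=((230,170,300,230),.007,.018),gauge=((300,108,340,165),.02,.17),grip=((300,108,340,135),.118,.17)),
 'side':dict(off=((195,220,280,268),.045,.08),board=((235,172,315,226),.007,.018),gauge=((325,130,365,175),.02,.17))}.items():
    P=np.load(n+'0.npz')['P']
    for k,(b,zl,zh) in bs.items():
        q=top(P,b,zl,zh,.02); print(n,k,len(q),q.mean(0).round(3),q.min(0).round(3),q.max(0).round(3),rect(q))
E
```

```text
scene off 1018 [0.479 0.31  0.062] [0.404 0.263 0.045] [0.562 0.347 0.076] (array([483.4, 304.4]), array([155.3,  45. ]), 17.1)
scene board 1212 [0.53  0.051 0.014] [ 0.472 -0.078  0.007] [0.595 0.161 0.018] (array([535.7,  41.7]), array([111.2, 233.2]), 4.3)
scene gauge 629 [ 0.479 -0.302  0.078] [ 0.445 -0.356  0.02 ] [ 0.523 -0.254  0.16 ] (array([ 481.2, -312. ]), array([112.1,  49.6]), 63.8)
scene grip 129 [ 0.481 -0.305  0.142] [ 0.464 -0.328  0.118] [ 0.5   -0.285  0.16 ] (array([ 480.5, -308.5]), array([46.4, 23.8]), 48.2)
side off 1113 [0.476 0.312 0.06 ] [0.405 0.264 0.045] [0.558 0.348 0.073] (array([484.2, 306.5]), array([156.9,  43.5]), 18.5)
side board 1138 [0.53  0.053 0.012] [ 0.474 -0.076  0.007] [0.597 0.162 0.018] (array([537.8,  44.3]), array([112.1, 232.5]), 4.3)
side gauge 719 [ 0.479 -0.302  0.068] [ 0.443 -0.361  0.02 ] [ 0.526 -0.255  0.139] (array([ 479.4, -308.6]), array([115.5,  49.5]), 60.8)
```

```bash
python3 - <<'E'
from h import *
print(rel([.484,.305,.22],[np.pi,0,np.radians(18)]))
E
```

```text
(array([ 565.87387581, -633.82792311,  -14.34972138]), array([-1.06432014e-03, -3.91543680e-07,  1.00682957e-01]))
```

The manual's scale: shifts go in shares of 0.8 m and turns go in shares of pi rad. Converting my numbers, -634 mm is -0.7925, 566 mm is 0.7075, 0.1 rad is 0.0318.

Call:
arm_command:
  plan:
    - [[0.7075,-0.7925,-0.0175,0,0,0.0318,-1],[0.7075,-0.7925,-0.0175,0,0,0.0318,-1],[0.7075,-0.7925,-0.0175,0,0,0.0318,-1],[0.7075,-0.7925,-0.0175,0,0,0.0318,-1],[0.7075,-0.7925,-0.0175,0,0,0.0318,-1],[0.7075,-0.7925,-0.0175,0,0,0.0318,-1],[0.7075,-0.7925,-0.0175,0,0,0.0318,-1],[0.7075,-0.7925,-0.0175,0,0,0.0318,-1],[0.7075,-0.7925,-0.0175,0,0,0.0318,-1],[0.7075,-0.7925,-0.0175,0,0,0.0318,-1],[0.7075,-0.7925,-0.0175,0,0,0.0318,-1],[0.7075,-0.7925,-0.0175,0,0,0.0318,-1]]
  squeeze: 30

```text
time_s: 1.3
ee_pos: [0.407, 0.0695, 0.2154]
eef_rot: [3.141, -0.0, 0.315]
force: [0.8, -0.2, 0.4]
grip_width: 0.094
grip_force: 0.0
```

```bash
python3 - <<'E'
from h import *
o=ctrl.get_obs();print(o['ee_pos'],o['eef_rot'],o['qpos'])
p,d,i=grab('wrist');P=cloud(d,i);cv2.imwrite('pics/w1.png',p);np.savez('w1.npz',p=p,P=P)
T=np.linalg.inv(np.array(i['world_to_cam']));print(T[:3,3].round(3),T[:3,2].round(2))
print(P[::48,::64].round(2)[...,:2].tolist())
print(rel([.484,.305,.22],[np.pi,0,np.radians(18)]))
E
```

```text
[0.40697028 0.06947077 0.21541352] [ 3.14145850e+00 -2.74255208e-04  3.15068350e-01] [ 8.03495059e-02 -2.13265885e-02  1.86325186e+00 -6.92212671e-05
  1.29936944e+00  1.33609605e+00]
[0.476 0.093 0.395] [-0.24 -0.08 -0.97]
[[[0.5, 0.39], [0.52, 0.29], [0.54, 0.25], [0.56, 0.18], [0.58, 0.12], [0.61, 0.06], [0.63, -0.01], [0.65, -0.08]], [[0.46, 0.38], [0.48, 0.28], [0.5, 0.24], [0.52, 0.17], [0.54, 0.1], [0.56, 0.04], [0.57, -0.02], [0.61, -0.1]], [[nan, nan], [0.43, 0.27], [0.45, 0.23], [0.47, 0.16], [0.49, 0.09], [0.51, 0.02], [0.53, -0.04], [0.56, -0.12]], [[0.35, 0.36], [0.37, 0.29], [0.39, 0.21], [0.42, 0.14], [0.44, 0.07], [0.46, 0.0], [0.49, -0.07], [0.51, -0.14]], [[0.29, 0.35], [0.31, 0.28], [0.34, 0.2], [0.36, 0.13], [0.39, 0.05], [0.41, -0.02], [0.43, -0.09], [0.46, -0.17]], [[-0.35, 0.92], [-0.25, 0.65], [0.28, 0.19], [0.3, 0.11], [0.33, 0.04], [0.35, -0.04], [0.38, -0.12], [0.4, -0.2]], [[0.42, 0.13], [-0.47, 0.62], [0.4, 0.12], [0.11, 0.09], [0.27, 0.01], [0.29, -0.06], [0.43, 0.03], [0.45, 0.03]], [[0.42, 0.13], [0.42, 0.12], [0.42, 0.1], [0.43, 0.09], [0.43, 0.08], [0.43, 0.06], [0.44, 0.05], [0.44, 0.04]]]
(array([ 144.21087697, -194.73419256,   -4.15009321]), array([-0.00137495, -0.00113087,  0.00484159]))
```

To row units: -195 mm is -0.2438, 144 mm is 0.18.

Call:
arm_command:
  plan:
    - [[0.18,-0.2438,-0.005,0,0,0,-1],[0.18,-0.2438,-0.005,0,0,0,-1],[0.18,-0.2438,-0.005,0,0,0,-1],[0.18,-0.2438,-0.005,0,0,0,-1],[0.18,-0.2438,-0.005,0,0,0,-1],[0.18,-0.2438,-0.005,0,0,0,-1],[0.18,-0.2438,-0.005,0,0,0,-1]]

```text
time_s: 2.05
ee_pos: [0.4832, 0.2974, 0.2184]
eef_rot: [3.141, 0.002, 0.316]
force: [-0.4, -0.9, 1.0]
grip_width: 0.0939
grip_force: 0.0
```

```bash
python3 - <<'E'
from h import *
p,d,i=grab('wrist');P=cloud(d,i);cv2.imwrite('pics/w2.png',p);np.savez('w2.npz',p=p,P=P)
W=np.load('w1.npz'); cv2.imwrite('pics/w12.png',cv2.resize(np.hstack([W['p'],p]),(800,300)))
o=ctrl.get_obs();print(o['ee_pos'],o['eef_rot'],o['time_s'])
for nm,Q,zl,zh in(('off',P,.045,.08),('board',W['P'],.007,.018)):
    q=top(Q,(0,0,512,384),zl,zh,.02);print(nm,len(q),q.mean(0).round(3),q[:,2].max(),rect(q))
E
```

```text
[0.48322358 0.29664051 0.2188978 ] [3.14128542e+00 9.64246348e-04 3.14853356e-01] 2.1
off 6300 [0.474 0.464 0.064] 0.07282602811433259 (array([469.4, 471.9]), array([ 42.6, 158.8]), 29.1)
board 17594 [0.535 0.044 0.013] 0.017997669589862597 (array([536.1,  41. ]), array([110.6, 232.2]), 4.2)
```

View pics/w12.png

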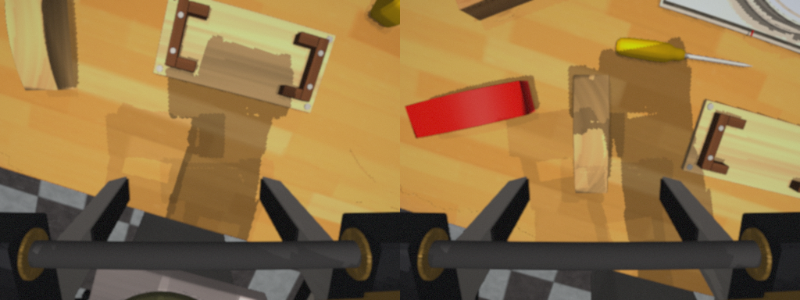

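Left half: the board, with its two pockets at (188,40) and (308,65). Right half: the offcut between the fingers at (590,130), the red block at (470,108) and the screwdriver at (650,48), all clear of the finger paths if the gripper is partly closed.

```bash
python3 - <<'E'
from h import *
P=np.load('w2.npz')['P']
q=top(P,(205,70,285,260),.045,.08,.02);print(len(q),q.mean(0).round(3),q[:,2].max(),rect(q))
(c,s,a)=rect(q); ang=a if s[0]>s[1] else a-90
c=c/1000;print(c,ang)
print(rel([c[0],c[1],.03],[np.pi,0,np.radians(ang)]))
for off in (.3,.5): 
  r=q[np.linalg.norm(q[:,:2]-c,axis=1)<.01]; 
print(r[:,2].mean())
E
```

```text
6280 [0.493 0.306 0.064] 0.07291583282495995 (array([486. , 304.1]), array([157.6,  42.9]), 18.0)
[0.486  0.3041] 18.0
(array([  5.13211331,  -6.29103722, 188.89101286]), array([0.00030756, 0.00096414, 0.00069424]))
0.07047267901598224
```

To row units: 189 mm is 0.2363, 180 mm is 0.225.

Call:
arm_command:
  plan:
    - [[0.0063,-0.0075,0.05,0,0,0,-0.4],[0.0063,-0.0075,0.1,0,0,0,-0.4],[0.0063,-0.0075,0.15,0,0,0,-0.4],[0.0063,-0.0075,0.1938,0,0,0,-0.4],[0.0063,-0.0075,0.225,0,0,0,-0.4],[0.0063,-0.0075,0.2363,0,0,0,-0.4],[0.0063,-0.0075,0.2363,0,0,0,1],[0.0063,-0.0075,0.2363,0,0,0,1],[0.0063,-0.0075,0.2363,0,0,0,1],[0.0063,-0.0075,0.2363,0,0,0,1],[0.0063,-0.0075,0.2363,0,0,0,1]]
  squeeze: 30

```text
time_s: 3.2
ee_pos: [0.4872, 0.3046, 0.032]
eef_rot: [-3.142, -0.002, 0.315]
force: [-0.7, -4.0, 7.6]
grip_width: 0.0446
grip_force: 30.0
```

```bash
python3 - <<'E'
from h import *
P=clean(np.load('scene0.npz')['P'],.02).reshape(-1,3);P=P[np.isfinite(P[:,0])]
for y in np.arange(-.1,.3,.05):
  q=P[(P[:,1]>y)&(P[:,1]<y+.05)&(P[:,0]>.6)&(P[:,2]>.06)]; print(round(y,2),q[:,0].min().round(3) if len(q) else None)
print(rel([.486,.304,.14],[np.pi,0,np.radians(18)]))
print(rel([.536,.042,.14],[np.pi,0,np.radians(94.2)]))
E
```

```text
-0.1 0.798
-0.05 0.791
0.0 0.729
0.05 0.695
0.1 0.69
0.15 0.692
0.2 0.716
0.25 0.796
(array([  -1.06182251,    0.20012106, -107.97563734]), array([-4.93537264e-05, -2.45013807e-03,  5.52639449e-04]))
(array([ -34.61757137,  264.80927184, -108.0707345 ]), array([ 0.00158731, -0.00211057, -1.32938754]))
```

To row units: 265 mm is 0.3313, -108 mm is -0.135, -1.33 rad is -0.4234.

Call:
arm_command:
  plan:
    - [[0,0,-0.0438,0,0,0,1],[0,0,-0.0938,0,0,0,1],[0,0,-0.135,0,0,0,1],[-0.0438,0.3313,-0.135,0,0,-0.4234,1],[-0.0438,0.3313,-0.135,0,0,-0.4234,1],[-0.0438,0.3313,-0.135,0,0,-0.4234,1],[-0.0438,0.3313,-0.135,0,0,-0.4234,1],[-0.0438,0.3313,-0.135,0,0,-0.4234,1],[-0.0438,0.3313,-0.135,0,0,-0.4234,1],[-0.0438,0.3313,-0.135,0,0,-0.4234,1],[-0.0438,0.3313,-0.135,0,0,-0.4234,1],[-0.0438,0.3313,-0.135,0,0,-0.4234,1]]

```text
time_s: 4.4
ee_pos: [0.535, 0.0413, 0.1387]
eef_rot: [3.141, -0.0, 1.604]
force: [0.4, 0.4, -3.0]
grip_width: 0.045
grip_force: 30.0
```

Call:
arm_command:
  plan:
    - [[0,0,0,0,0,0,1],[0,0,0,0,0,0,1]]

```text
time_s: 4.6
ee_pos: [0.5351, 0.0417, 0.1386]
eef_rot: [3.141, -0.0, 1.594]
force: [0.3, 0.7, -2.9]
grip_width: 0.0447
grip_force: 30.0
```

```bash
python3 - <<'E'
from h import *
print(rel([.536,.042,.065],[np.pi,0,np.radians(94.2)]), rel([.536,.042,.044],[np.pi,0,np.radians(94.2)]))
for n in('scene','wrist'):
  p,d,i=grab(n);P=clean(cloud(d,i),.02);q=P.reshape(-1,3);cv2.imwrite(f'pics/{n}3.png',p)
  q=q[np.isfinite(q[:,0])];m=(abs(q[:,0]-.536)<.04)&(abs(q[:,1]-.042)<.13)&(q[:,2]>.146)&(q[:,2]<.19)
  if m.sum()>20: print(n,m.sum(),rect(q[m]),q[m][:,2].max())
E
```

```text
(array([ 0.2399624 ,  0.91417268, 73.56835283]), array([ 2.26012457e-04, -1.38592009e-05, -4.97475955e-02])) (array([ 0.23955345,  0.90943561, 94.56835229]), array([ 2.26012457e-04, -1.38592009e-05, -4.97475955e-02]))
scene 574 (array([531.2,  47.9]), array([ 66.6, 153.2]), 10.6) 0.18979144817398785
wrist 24656 (array([534.2,  41.5]), array([ 67.7, 159. ]), 0.5) 0.1899936631495637
```

To row units: 96 mm is 0.12, 93 mm is 0.1163, -0.05 rad is -0.0159.

Call:
arm_command:
  plan:
    - [[0,0.0013,0,0,0,-0.0159,1],[0,0.0013,0.05,0,0,-0.0159,1],[0,0.0013,0.0875,0,0,-0.0159,1],[0,0.0013,0.1063,0,0,-0.0159,1],[0,0.0013,0.1163,0,0,-0.0159,1],[0,0.0013,0.12,0,0,-0.0159,1],[0,0.0013,0.12,0,0,-0.0159,1]]

```text
time_s: 5.4
ee_pos: [0.5365, 0.0418, 0.0435]
eef_rot: [3.141, 0.0, 1.647]
force: [-2.3, 0.5, 1.9]
grip_width: 0.0452
grip_force: 30.0
```

To row units: -230 mm is -0.2875, -190 mm is -0.2375.

Call:
arm_command:
  plan:
    - [[0,0,0,0,0,0,-0.4],[0,0,0,0,0,0,-0.4],[0,0,0,0,0,0,-0.4],[0,0,-0.05,0,0,0,-0.4],[0,0,-0.1125,0,0,0,-0.4],[0,0,-0.175,0,0,0,-1],[0,0,-0.2375,0,0,0,-1],[0,0,-0.2875,0,0,0,-1],[0,0,-0.2875,0,0,0,-1]]

```text
time_s: 6.3
ee_pos: [0.5377, 0.0418, 0.2783]
eef_rot: [3.132, 0.001, 1.649]
force: [-1.1, -0.1, 0.1]
grip_width: 0.0929
grip_force: 0.0
```

```bash
python3 - <<'E'
from h import *
p,d,i=grab('wrist');P=cloud(d,i);cv2.imwrite('pics/w4.png',p);np.savez('w4.npz',p=p,P=P)
o=ctrl.get_obs();print(o['ee_pos'],o['eef_rot'],o['time_s'],o['force'])
c=clean(P,.02);q=c.reshape(-1,3);q=q[np.isfinite(q[:,0])]
m=(abs(q[:,0]-.536)<.09)&(abs(q[:,1]-.042)<.13)
t=q[m&(q[:,2]>.056)&(q[:,2]<.1)];b=q[m&(q[:,2]>.007)&(q[:,2]<.018)];w=q[m&(q[:,2]>.03)&(q[:,2]<.037)]
for x in(t,b,w):print(len(x),rect(x),x.max(0)[2])
print(rel([.44,-.31,.30],[np.pi,0,np.radians(63)]))
E
```

```text
[0.5368705  0.04174767 0.27473157] [3.13670928e+00 3.15803812e-04 1.64862586e+00] 6.35 [ 0.3636559  -0.89680233 -1.18026688]
4775 (array([535.5,  41.6]), array([ 42.7, 158.1]), 4.2) 0.08527200971317739
6147 (array([536. ,  40.9]), array([110.8, 231.5]), 4.4) 0.016125724725239377
1782 (array([535.7,  41.6]), array([ 80.6, 196.4]), 4.1) 0.03699416056298849
(array([-343.15904849, -123.80163462,  -25.76493073]), array([ 0.00484676, -0.00103282,  0.54906809]))
```

View pics/w4.png

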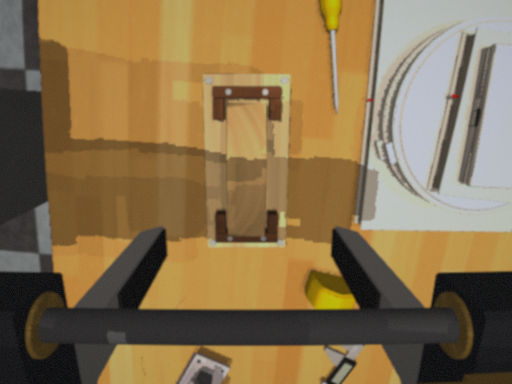

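Offcut lies in the pockets (crown 225–270 × 100–238 px), pocket walls clear around it; measured centre is within 1 mm of the board's. Next I look obliquely at the dial with the wrist camera.

```bash
python3 - <<'E'
from h import *
a=np.radians(153);n=np.array([np.cos(a),np.sin(a),0]);u=np.array([0,0,1.]);t=np.radians(35)
x=np.cos(t)*n-np.sin(t)*u;z=-np.cos(t)*u-np.sin(t)*n;M=np.c_[x,np.cross(z,x),z]
D=np.array([.467,-.303,.072]);tcp=D+.113*n+.126*u
print(tcp,M.round(2).tolist(),R.from_matrix(M).as_euler('xyz'))
print(rel(tcp,R.from_matrix(M).as_euler('xyz')))
i=cams.camera_info('wrist');print(i['fx'])
T=np.linalg.inv(np.array(i['world_to_cam']));o=ctrl.get_obs();R0=R.from_euler('xyz',o['eef_rot']).inv()
print(R0.apply(T[:3,3]-o['ee_pos']),R0.apply(T[:3,2]))
E
```

```text
[ 0.36631626 -0.25169907  0.198     ] [[-0.73, 0.45, 0.51], [0.37, 0.89, -0.26], [-0.57, -0.0, -0.82]] [3.14159265 0.61086524 2.67035376]
(array([-279.27341843, -193.22654459,   75.87708473]), array([-0.30751791, -0.55336837, -0.98979307]))
341.7310859154711
[ 0.07373476 -0.0005156  -0.17981838] [-2.51487005e-01 -8.85853699e-04  9.67860270e-01]
```

To row units: -279 mm is -0.3488, -193 mm is -0.2413, -0.99 rad is -0.3151.

Call:
arm_command:
  plan:
    - [[-0.3488,-0.2413,0.095,-0.098,-0.176,-0.3151,-1],[-0.3488,-0.2413,0.095,-0.098,-0.176,-0.3151,-1],[-0.3488,-0.2413,0.095,-0.098,-0.176,-0.3151,-1],[-0.3488,-0.2413,0.095,-0.098,-0.176,-0.3151,-1],[-0.3488,-0.2413,0.095,-0.098,-0.176,-0.3151,-1],[-0.3488,-0.2413,0.095,-0.098,-0.176,-0.3151,-1],[-0.3488,-0.2413,0.095,-0.098,-0.176,-0.3151,-1],[-0.3488,-0.2413,0.095,-0.098,-0.176,-0.3151,-1],[-0.3488,-0.2413,0.095,-0.098,-0.176,-0.3151,-1],[-0.3488,-0.2413,0.095,-0.098,-0.176,-0.3151,-1],[-0.3488,-0.2413,0.095,-0.098,-0.176,-0.3151,-1],[-0.3488,-0.2413,0.095,-0.098,-0.176,-0.3151,-1]]

```text
time_s: 7.55
ee_pos: [0.3652, -0.2513, 0.1956]
eef_rot: [3.141, 0.604, 2.666]
force: [-0.3, 0.6, -1.0]
grip_width: 0.094
grip_force: 0.0
```

```bash
python3 - <<'E'
from h import *
p,d,i=grab('wrist');P=cloud(d,i);np.savez('w5.npz',p=p,P=P,i=i)
cv2.imwrite('pics/w5.png',p)
o=ctrl.get_obs();print(o['ee_pos'],o['eef_rot'],o['time_s'],o['qpos'])
uv,_=cv2.projectPoints(np.array([[.467,-.303,.072]]),cv2.Rodrigues(np.array(i['world_to_cam'])[:3,:3])[0],np.array(i['world_to_cam'])[:3,3],np.array([[i['fx'],0,i['cx']],[0,i['fy'],i['cy']],[0,0,1.]]),np.array(i['dist_coeffs']));print(uv)
E
```

```text
[ 0.3655954  -0.25116106  0.19598485] [3.14116417 0.60454469 2.66767832] 7.6 [-0.7955388  -0.25298829  2.22708938  0.31903146  0.6115577  -2.1025103 ]
[[[249.05024123 203.02403616]]]
```

View pics/w5.png

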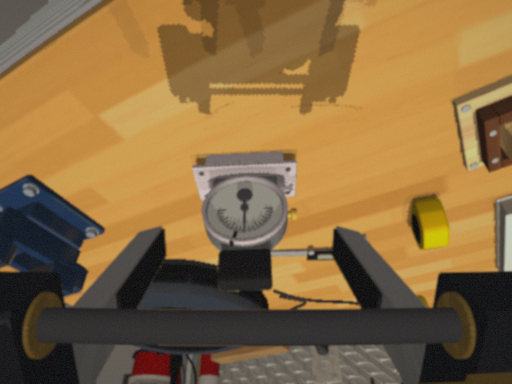

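The dial is visible upside down around (244,208): needle runs to (246,228), a dark mark near (235,237), grip at (245,270). I zoom in.

```bash
python3 - <<'E'
from h import *
p=np.load('w5.npz')['p'];cv2.imwrite('pics/c5.png',cv2.resize(p[160:255,195:300],None,fx=6,fy=6,interpolation=cv2.INTER_CUBIC))
E
```

```text
(no output)
```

View pics/c5.png

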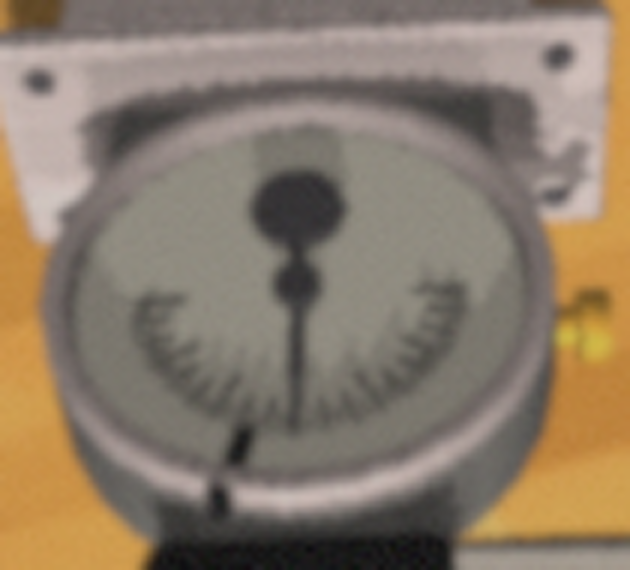

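```bash
python3 - <<'E'
from h import *
f=np.load('w5.npz',allow_pickle=True);p=f['p'];P=f['P'];i=f['i'].item()
f2=lambda x,y:((x+.5)/6-.5+195,(y+.5)/6-.5+160)
g=p.max(2)
# dial plane from depth
yy,xx=np.mgrid[:384,:512];c=f2(296,290)
m=(((xx-c[0])/32)**2+((yy-c[1])/22)**2<1)
q=P[m];q=q[np.isfinite(q[:,0])]
for _ in range(4):
    c0=q.mean(0);n=np.linalg.svd(q-c0,full_matrices=False)[2][2];r=(q-c0)@n;q=q[abs(r)<2*r.std()]
n*=np.sign(-n[0]);print('normal',n.round(3),'az',np.degrees(np.arctan2(n[1],n[0])),'rms',r.std(),len(q),c0)
K=np.array([[i['fx'],0,i['cx']],[0,i['fy'],i['cy']],[0,0,1.]]);T=np.linalg.inv(np.array(i['world_to_cam']))
def cast(px,n,c0):
    v=cv2.undistortPoints(np.array([[px]],float),K,np.array(i['dist_coeffs'])).ravel();v=T[:3,:3]@np.r_[v,1]
    return T[:3,3]+v*((c0-T[:3,3])@n)/(v@n)
# dark mark pixels, weighted
box=lambda x0,y0,x1,y1:(xx>=f2(x0,0)[0])&(xx<=f2(x1,0)[0])&(yy>=f2(0,y0)[1])&(yy<=f2(0,y1)[1])
def cen(b,thr):
    w=np.clip(thr-g.astype(float),0,None)*b;return (w*xx).sum()/w.sum(),(w*yy).sum()/w.sum()
piv=cen(box(270,262,322,308),90);tip=cen(box(280,395,310,436),90);mk=cen(box(222,425,262,470),90)
print(g[int(mk[1])-3:int(mk[1])+4,int(mk[0])-4:int(mk[0])+5])
for az in(np.degrees(np.arctan2(n[1],n[0])),153.):
    a=np.radians(az);nh=np.array([np.cos(a),np.sin(a),0]);gy=np.cross([0,0,1],-nh)
    A,B,C=[cast(x,nh,c0) for x in(piv,tip,mk)]
    for nm,X in(('tip',B),('mark',C)):
        print(az,nm,np.round(A,4),'r',np.linalg.norm(X-A).round(4),'ang',np.arctan2(-(X-A)@gy,(X-A)[2]).round(4))
# grip top
Q=clean(P,.02);z=Q[230:300,200:290].reshape(-1,3);z=z[(z[:,2]>.15)&(z[:,2]<.162)];print('grip',len(z),rect(z),z.mean(0))
E
```

```text
normal [-0.918  0.397 -0.001] az 156.5920033462168 rms 0.0005299150604675015 1759 [ 0.47251819 -0.31240388  0.07189693]
[[116 116 109 101  86  76  79  87  95]
 [124 121 116  96  71  58  59  77  98]
 [126 123 117  91  57  34  48  80 103]
 [124 122 109  80  46  32  52  91 113]
 [123 116  99  65  33  33  66 101 121]
 [121 111  87  50  34  40  78 106 121]
 [116 106  82  48  37  55  91 112 121]]
156.5920033462168 tip [ 0.4727 -0.3119  0.0696] r 0.0287 ang 0.0098
156.5920033462168 mark [ 0.4727 -0.3119  0.0696] r 0.0362 ang 0.2641
153.0 tip [ 0.4727 -0.312   0.0696] r 0.0287 ang 0.0098
153.0 mark [ 0.4727 -0.312   0.0696] r 0.0366 ang 0.2599
grip 754 (array([ 481.7, -315.6]), array([48.7, 20.6]), 66.5) [ 0.47888479 -0.31372076  0.15504459]
```

Mark ≈ 0.255 rad from the needle (vertical); gauge y axis at 66.5°, grip centre (0.4815,−0.3155) — consistent between grip top and dial plane.

```bash
python3 - <<'E'
from h import *
e=[np.pi,0,np.radians(66.5)]
print(rel([.38,-.26,.26],e));print(rel([.4815,-.3155,.26],e))
E
```

```text
(array([-50.24967795,  -1.27246195, -43.09186881]), array([0.45472098, 0.48401329, 1.45728058]))
(array([-145.39559978,   -4.36206979,   22.63641949]), array([0.45472098, 0.48401329, 1.45728058]))
```

To row units: -145 mm is -0.1813, -50 mm is -0.0625, 1.457 rad is 0.4638.

Call:
arm_command:
  plan:
    - [[-0.0625,-0.0013,-0.0538,0,0,0,-0.3],[-0.0625,-0.0013,-0.0538,0.1448,0.1541,0.4638,-0.3],[-0.0625,-0.0013,-0.0538,0.1448,0.1541,0.4638,-0.3],[-0.0625,-0.0013,-0.0538,0.1448,0.1541,0.4638,-0.3],[-0.0625,-0.0013,-0.0538,0.1448,0.1541,0.4638,-0.3],[-0.0625,-0.0013,-0.0538,0.1448,0.1541,0.4638,-0.3],[-0.0625,-0.0013,-0.0538,0.1448,0.1541,0.4638,-0.3],[-0.1813,-0.005,0.0288,0.1448,0.1541,0.4638,-0.3],[-0.1813,-0.005,0.0288,0.1448,0.1541,0.4638,-0.3],[-0.1813,-0.005,0.0288,0.1448,0.1541,0.4638,-0.3],[-0.1813,-0.005,0.0288,0.1448,0.1541,0.4638,-0.3],[-0.1813,-0.005,0.0288,0.1448,0.1541,0.4638,-0.3]]

```text
time_s: 8.8
ee_pos: [0.4827, -0.3143, 0.2592]
eef_rot: [-3.139, 0.003, 1.156]
force: [-0.6, 1.3, 0.2]
grip_width: 0.0611
grip_force: 0.0
```

Call:
arm_command:
  plan:
    - [[0,0,0,0,0,0,-0.3],[0,0,0,0,0,0,-0.3]]

```text
time_s: 9.0
ee_pos: [0.482, -0.3146, 0.2597]
eef_rot: [3.14, 0.004, 1.166]
force: [0.0, 0.2, 0.2]
grip_width: 0.0611
grip_force: 0.0
```

```bash
python3 - <<'E'
from h import *
p,d,i=grab('wrist');P=cloud(d,i);cv2.imwrite('pics/w6.png',p)
o=ctrl.get_obs();print(o['ee_pos'],o['eef_rot'],o['time_s'],o['qpos'])
Q=clean(P,.02).reshape(-1,3);Q=Q[np.linalg.norm(Q[:,:2]-[.4815,-.3155],axis=1)<.05]
for a,b in((.15,.165),(.01,.024)):
    z=Q[(Q[:,2]>a)&(Q[:,2]<b)];print(len(z),rect(z) if len(z)>10 else '')
e=[np.pi,0,np.radians(66.5)];print(rel([.4815,-.3155,.122],e))
E
```

```text
[ 0.48182935 -0.31452346  0.25999794] [3.13944434 0.00434919 1.16653625] 9.05 [-0.6402144   0.32100189  1.36734831 -0.00375374  1.45013778 -0.23551295]
1395 (array([ 485.2, -315.3]), array([49.9, 21.6]), 66.5)
722 (array([ 485.2, -314.3]), array([92.2, 55.2]), 67.1)
(array([ -0.42718761,  -0.21516256, 138.000964  ]), array([0.00216111, 0.00434284, 0.00589695]))
```

To row units: 138 mm is 0.1725, 132 mm is 0.165, 0.006 rad is 0.0019.

Call:
arm_command:
  plan:
    - [[0,0.0025,0.05,0.0006,0.0013,0.0019,-0.3],[0,0.0025,0.1,0.0006,0.0013,0.0019,-0.3],[0,0.0025,0.1438,0.0006,0.0013,0.0019,-0.3],[0,0.0025,0.165,0.0006,0.0013,0.0019,-0.3],[0,0.0025,0.1725,0.0006,0.0013,0.0019,-0.3],[0,0.0025,0.1725,0.0006,0.0013,0.0019,1],[0,0.0025,0.1725,0.0006,0.0013,0.0019,1],[0,0.0025,0.1725,0.0006,0.0013,0.0019,1],[0,0.0025,0.1725,0.0006,0.0013,0.0019,1],[0,0.0025,0.1725,0.0006,0.0013,0.0019,1],[0,0.0025,0.1725,0.0006,0.0013,0.0019,1]]
  squeeze: 50

```text
time_s: 10.15
ee_pos: [0.4837, -0.3163, 0.1224]
eef_rot: [3.141, -0.001, 1.158]
force: [0.4, 0.3, 2.9]
grip_width: 0.0238
grip_force: 50.0
```

To row units: -125 mm is -0.1563, -80 mm is -0.1.

Call:
arm_command:
  plan:
    - [[0,0,-0.05,0,0,0,1],[0,0,-0.1,0,0,0,1],[0,0,-0.1563,0,0,0,1],[0,0,-0.1563,0,0,0,1]]

```text
time_s: 10.55
ee_pos: [0.4848, -0.3173, 0.2531]
eef_rot: [3.133, 0.001, 1.158]
force: [0.1, -0.7, -4.3]
grip_width: 0.0239
grip_force: 50.0
```

```bash
python3 - <<'E'
from h import *
e=[np.pi,0,np.radians(94.2)]
o=ctrl.get_obs();print(o['time_s'],o['grip_force'],o['grip_width'],o['force'])
print(rel([.536,.042,.25],e))
E
```

```text
10.55 49.96682524681091 0.023877390070243164 [ 0.06708221 -0.67082674 -4.26681852]
(array([349.65103572, -97.28913199,   2.09853581]), array([ 0.0080954,  0.0025953, -0.4862401]))
```

To row units: 350 mm is 0.4375, -97 mm is -0.1213, -0.486 rad is -0.1547.

Call:
arm_command:
  plan:
    - [[0.4375,-0.1213,0.0025,0.0025,0.001,-0.1547,1],[0.4375,-0.1213,0.0025,0.0025,0.001,-0.1547,1],[0.4375,-0.1213,0.0025,0.0025,0.001,-0.1547,1],[0.4375,-0.1213,0.0025,0.0025,0.001,-0.1547,1],[0.4375,-0.1213,0.0025,0.0025,0.001,-0.1547,1],[0.4375,-0.1213,0.0025,0.0025,0.001,-0.1547,1],[0.4375,-0.1213,0.0025,0.0025,0.001,-0.1547,1],[0.4375,-0.1213,0.0025,0.0025,0.001,-0.1547,1],[0.4375,-0.1213,0.0025,0.0025,0.001,-0.1547,1],[0.4375,-0.1213,0.0025,0.0025,0.001,-0.1547,1],[0.4375,-0.1213,0.0025,0.0025,0.001,-0.1547,1]]

```text
time_s: 11.65
ee_pos: [0.535, 0.0419, 0.2453]
eef_rot: [-3.134, -0.006, 1.642]
force: [0.1, 0.1, -3.2]
grip_width: 0.0239
grip_force: 50.0
```

Call:
arm_command:
  plan:
    - [[0,0,0,0,0,0,1],[0,0,0,0,0,0,1],[0,0,0,0,0,0,1]]

```text
time_s: 11.95
ee_pos: [0.5351, 0.0427, 0.2457]
eef_rot: [-3.135, -0.006, 1.643]
force: [0.2, 0.7, -4.1]
grip_width: 0.0236
grip_force: 50.0
```

```bash
python3 - <<'E'
from h import *
p,d,i=grab('side');np.savez('s7.npz',p=p,P=cloud(d,i));w,_,_=grab('wrist')
cv2.imwrite('pics/s7.png',np.hstack([cv2.resize(p[60:250,230:400],None,fx=2.2,fy=2.2),cv2.resize(w,(418,418))]))
o=ctrl.get_obs();print(o['ee_pos'],o['eef_rot'],o['time_s'])
print(rel([.5367,.0418,.205],[np.pi,0,1.648]))
E
```

```text
[0.53509504 0.04297454 0.24567842] [-3.13499248 -0.00633986  1.64347314] 12.05
(array([-1.54584833,  1.78382315, 40.65854642]), array([-0.0065858 , -0.00635476, -0.0045059 ]))
```

View pics/s7.png

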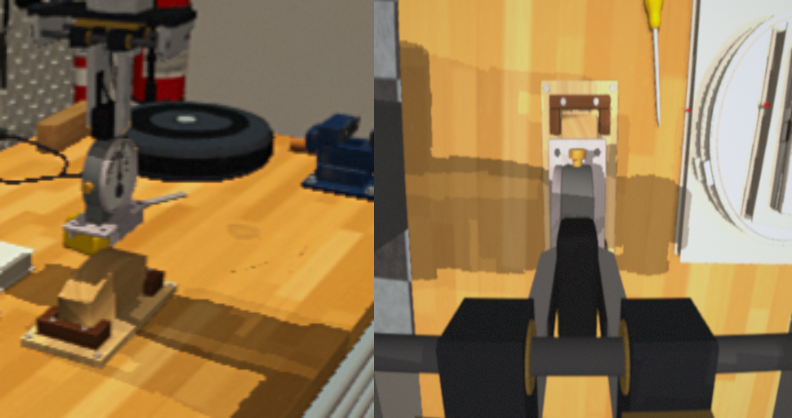

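The gauge hangs level above the crown (left: dial at (112,180), offcut below at (100,280)); from the wrist it lines up with the board. Lowering it.

To row units: 57 mm is 0.0713, 54 mm is 0.0675, -0.007 rad is -0.0022.

Call:
arm_command:
  plan:
    - [[-0.0025,0.0025,0,-0.0022,-0.0019,-0.0013,1],[-0.0025,0.0025,0.025,-0.0022,-0.0019,-0.0013,1],[-0.0025,0.0025,0.05,-0.0022,-0.0019,-0.0013,1],[-0.0025,0.0025,0.06,-0.0022,-0.0019,-0.0013,1],[-0.0025,0.0025,0.0675,-0.0022,-0.0019,-0.0013,1],[-0.0025,0.0025,0.0713,-0.0022,-0.0019,-0.0013,1]]

```text
time_s: 12.65
ee_pos: [0.537, 0.0417, 0.1887]
eef_rot: [3.141, -0.0, 1.648]
force: [-0.1, 0.2, -3.9]
grip_width: 0.0238
grip_force: 50.0
```

To row units: 1.5 mm is 0.0019, 1 mm is 0.0013.

Call:
arm_command:
  plan:
    - [[0,0,0.0013,0,0,0,1],[0,0,0.0019,0,0,0,1],[0,0,0.0019,0,0,0,1]]

```text
time_s: 12.95
ee_pos: [0.5371, 0.0417, 0.1884]
eef_rot: [3.14, -0.0, 1.648]
force: [-2.1, -0.1, 4.8]
grip_width: 0.0239
grip_force: 50.0
```

To row units: 69.7 mm is 0.0871, 23.5 mm is 0.0294, -0.255 rad is -0.0812.

Call:
arm_command:
  plan:
    - [[0,0,-0.0075,0,0,0,1],[0,0,-0.0138,0,0,0,1],[0.015,0,-0.0138,0,-0.0127,0,1],[0.0294,0,-0.0125,0,-0.0271,0,1],[0.0438,0,-0.0113,0,-0.0414,0,1],[0.0588,0,-0.0088,0,-0.0541,0,1],[0.0725,0,-0.0063,0,-0.0668,0,1],[0.0871,0,-0.0025,0,-0.0812,0,1],[0.0871,0,-0.0025,0,-0.0812,0,1],[0.0871,0,-0.0025,0,-0.0812,0,1]]

```text
time_s: 13.95
ee_pos: [0.5315, 0.1113, 0.1893]
eef_rot: [3.141, 0.254, 1.649]
force: [0.7, 0.2, -2.7]
grip_width: 0.0236
grip_force: 50.0
```

```bash
python3 - <<'E'
from h import *
o=ctrl.get_obs();print(o['ee_pos'],o['eef_rot'],o['time_s'],o['force'])
R0=R.from_euler('xyz',o['eef_rot']).as_matrix();z=R0[:,2];b=np.radians(94.2);by=np.array([np.cos(b),np.sin(b),0])
print('tilt',np.arctan2(-z@by,-z[2]))
ax=np.array([.5365,.0417,-.078]);d=o['ee_pos']-ax
print('lateral(tool x,y) mm',R0.T@d*1000,'gap mm',(-(d@z)-.2664)*1000)
E
```

```text
[0.53153793 0.11134133 0.18931318] [3.14121536 0.25366259 1.64850341] 13.95 [ 0.70308931  0.19679946 -2.71421571]
tilt 0.2536586296784545
lateral(tool x,y) mm [   0.49971631    0.56332168 -276.27939842] gap mm 9.879398423296992
```

To row units: 10.6 mm is 0.0133, 10 mm is 0.0125.

Call:
arm_command:
  plan:
    - [[0,0,0.005,0,0,0,1],[0,0,0.0088,0,0,0,1],[0,0,0.0113,0,0,0,1],[0,0,0.0125,0,0,0,1],[0,0,0.0133,0,0,0,1],[0,0,0.0133,0,0,0,1]]

```text
time_s: 14.55
ee_pos: [0.5318, 0.1084, 0.1795]
eef_rot: [3.141, 0.255, 1.648]
force: [-2.4, 1.5, 3.7]
grip_width: 0.0237
grip_force: 50.0
```

```bash
python3 - <<'E'
from h import *
o=ctrl.get_obs();print(o['ee_pos'],o['eef_rot'],o['time_s'],o['force'])
R0=R.from_euler('xyz',o['eef_rot']).as_matrix();z=R0[:,2];b=np.radians(94.2);by=np.array([np.cos(b),np.sin(b),0])
print('tilt',np.arctan2(-z@by,-z[2]))
d=o['ee_pos']-np.array([.5365,.0417,-.078]);print(R0.T@d*1000,(-(d@z)-.2664)*1000)
p,dd,i=grab('side');cv2.imwrite('pics/s8.png',cv2.resize(p[90:240,240:340],None,fx=4,fy=4,interpolation=cv2.INTER_CUBIC));np.savez('s8.npz',p=p,P=cloud(dd,i),i=i)
E
```

```text
[0.53175424 0.10843578 0.17946635] [3.14066985 0.2547481  1.64751723] 14.55 [-2.39837308  1.45532879  3.74856231]
tilt 0.2547436286811498
[-1.37911863e-01  6.28694231e-01 -2.66016344e+02] -0.3836555573348832
```

View pics/s8.png

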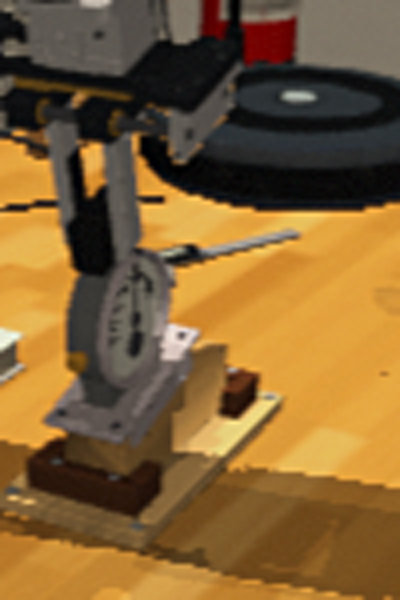

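The gauge sits tilted over the crown, sole on it (plate at (120,400), dial at (135,320)), offcut still between both pockets. I check the gauge's tilt in the hand against its base plate and dial.

```bash
python3 - <<'E'
from h import *
o=ctrl.get_obs();R0=R.from_euler('xyz',o['eef_rot']);t=o['ee_pos']
for n in('side','scene','wrist'):
    p,d,i=grab(n);P=clean(cloud(d,i),.015);q=P.reshape(-1,3);g=p.max(2).ravel();k=np.isfinite(q[:,0]);g=g[k];q=R0.inv().apply(q[k]-t)
    m=(abs(q[:,1])<.026)&(abs(q[:,0])<.062)&(q[:,2]>.085)&(q[:,2]<.108)
    s=q[m];print(n,len(s))
    for a in np.arange(-.06,.06,.01):
        w=s[(s[:,0]>=a)&(s[:,0]<a+.01)]
        if len(w)>5: print('  ',round(a,2),len(w),np.median(w[:,2]).round(4),np.median(w[:,1]).round(3))
    # dial front-face dark pixels (tool y ~ -.013)
    e=(q[:,1]<-.008)&(q[:,1]>-.02)&(np.hypot(q[:,0],q[:,2]-.05)<.045)
    print('  dial pts',e.sum(),q[e].mean(0).round(4) if e.any() else '')
    p0=np.stack([g[e],q[e][:,0]*1000,q[e][:,2]*1000],1); 
    if n!='wrist' and e.any(): 
        dk=p0[p0[:,0]<75];print('  dark',len(dk),dk[np.argsort(dk[:,2])].round(0).astype(int).tolist()[:70])
print(ctrl.get_obs()['force'],ctrl.get_obs()['time_s'])
E
```

```text
side 317
   -0.06 10 0.0999 -0.019
   -0.05 13 0.0997 -0.018
   -0.04 12 0.099 -0.02
   -0.03 15 0.0985 -0.017
   -0.02 22 0.0939 -0.017
   -0.01 22 0.0956 -0.017
   0.0 16 0.0994 -0.018
   0.01 21 0.1 -0.018
   0.02 28 0.1004 -0.013
   0.03 65 0.0994 -0.001
   0.04 46 0.1005 -0.0
   0.05 47 0.1008 -0.001
  dial pts 372 [ 0.0002 -0.013   0.0505]
  dark 81 [[68, 4, 6], [71, -12, 7], [58, 18, 9], [71, -19, 10], [59, 20, 11], [64, 21, 13], [61, -8, 13], [63, 26, 15], [65, 29, 17], [58, -7, 19], [62, -27, 19], [63, -30, 22], [59, -16, 22], [44, -8, 22], [67, -7, 22], [69, 9, 24], [64, 32, 24], [54, 3, 25], [63, 34, 25], [38, -17, 26], [58, 38, 26], [60, -9, 26], [73, -34, 26], [70, 37, 26], [47, -1, 28], [47, -20, 28], [36, -17, 29], [72, 19, 29], [73, -37, 30], [61, 40, 30], [64, -21, 32], [59, 41, 33], [72, -18, 34], [74, -2, 34], [56, -25, 35], [68, 11, 35], [60, -25, 38], [74, -2, 40], [65, -21, 41], [43, -31, 42], [68, -26, 42], [57, 41, 43], [71, 22, 43], [42, -30, 45], [55, -1, 46], [47, 3, 46], [54, 44, 47], [42, -29, 47], [43, 5, 48], [65, 28, 48], [42, -4, 48], [63, 44, 50], [7
[... 523 characters left out ...]
003
  dial pts 105 [ 0.007  -0.0143  0.0496]
  dark 24 [[69, 19, 10], [69, 24, 13], [67, 25, 15], [71, 28, 16], [66, 34, 23], [68, 36, 25], [70, 36, 28], [66, 39, 29], [70, 40, 32], [70, 42, 35], [68, 42, 38], [68, 43, 41], [64, -4, 46], [53, -1, 46], [68, 40, 50], [62, 43, 51], [57, 2, 55], [55, 42, 57], [45, 4, 57], [63, 8, 58], [38, 6, 59], [53, 9, 61], [47, 9, 66], [61, 36, 76]]
wrist 1828
   -0.03 21 0.0994 0.024
   -0.02 67 0.0994 0.023
   -0.01 111 0.0996 0.022
   0.0 116 0.0998 0.022
   0.01 115 0.0998 0.021
   0.02 144 0.1 0.021
   0.03 164 0.1003 0.02
   0.04 516 0.1001 0.009
   0.05 574 0.1004 0.0
  dial pts 285 [ 0.0346 -0.0134  0.0248]
[-2.7642318   0.08429199  5.51327276] 14.75
```

The base plate is within about 0.01 rad of the tool tilt, so the gauge leans 0.255–0.267 rad against a mark of 0.254–0.264. I let it settle.

Call:
arm_command:
  plan:
    - [[0,0,0,0,0,0,1],[0,0,0,0,0,0,1],[0,0,0,0,0,0,1],[0,0,0,0,0,0,1],[0,0,0,0,0,0,1],[0,0,0,0,0,0,1],[0,0,0,0,0,0,1],[0,0,0,0,0,0,1],[0,0,0,0,0,0,1],[0,0,0,0,0,0,1],[0,0,0,0,0,0,1],[0,0,0,0,0,0,1]]

```text
time_s: 15.95
ee_pos: [0.5318, 0.1085, 0.1794]
eef_rot: [3.141, 0.255, 1.648]
force: [-2.4, 1.5, 4.9]
grip_width: 0.0236
grip_force: 50.0
```

Call:
arm_command:
  plan:
    - [[0,0,0,0,0,0,1],[0,0,0,0,0,0,1],[0,0,0,0,0,0,1],[0,0,0,0,0,0,1],[0,0,0,0,0,0,1],[0,0,0,0,0,0,1],[0,0,0,0,0,0,1],[0,0,0,0,0,0,1]]

```text
time_s: 16.75
ee_pos: [0.5318, 0.1085, 0.1795]
eef_rot: [3.141, 0.255, 1.648]
force: [-2.5, 0.2, 5.8]
grip_width: 0.0234
grip_force: 50.0
```

```bash
python3 - <<'E'
from h import *
p,d,i=grab('wrist');q=clean(cloud(d,i),.02).reshape(-1,3);q=q[np.isfinite(q[:,0])]
m=(abs(q[:,0]-.536)<.03)&(abs(q[:,1]-.042)<.1)&(q[:,2]>.03)&(q[:,2]<.037);w=q[(abs(q[:,0]-.536)<.09)&(abs(q[:,1]-.042)<.13)&(q[:,2]>.007)&(q[:,2]<.018)]
print('board',rect(w))
p,d,i=grab('side');cv2.imwrite('pics/s9.png',cv2.resize(p[140:200,245:295],None,fx=10,fy=10,interpolation=cv2.INTER_CUBIC))
o=ctrl.get_obs();print(o['ee_pos'],o['eef_rot'],o['force'],o['time_s'],abs(o['joint_vel']).max())
E
```

```text
board (array([533.5,  74.9]), array([110.5, 164.8]), 4.2)
[0.53177274 0.10850088 0.17941943] [3.14064169 0.25483548 1.64767694] [-3.22524502  0.50522729  5.46532796] 16.85 0.0015077624653888075
```

View pics/s9.png

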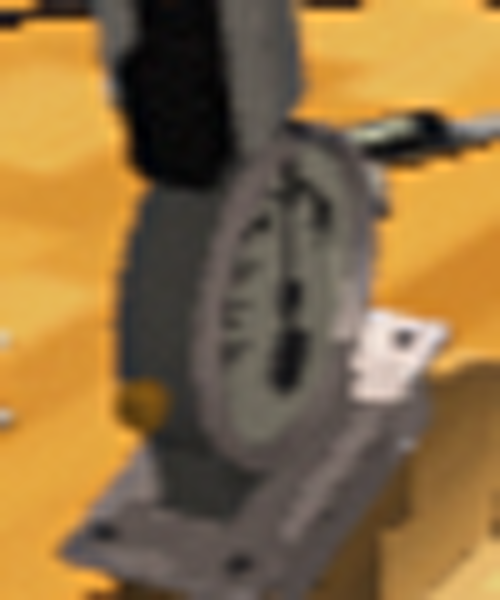

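The needle runs from its counterweight at (287,360) through the pivot (290,295) straight up to (288,185). The dark mark continues it at (288,170). Force is steady and the arm is still, so I hand in.

```bash
python3 -c "
from station import ctrl
print(ctrl.hand_in())"
```

```text
the job is handed in; nothing more can be done
None
```

The job is handed in, but the verdict was not shown: the offcut lies between both pocket stops, and the gauge is held still on the crown at about 0.255 rad, its needle on the index mark as far as the pictures show.

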